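# Find the loose clamp bolt and hold its cap open

### The arm

A 6-joint arm with a two-finger parallel gripper is mounted at the origin on the work surface. World frame = base frame: x ahead of the robot, y to its left, z up, the work surface at z = 0. Lengths are in m, angles in rad, forces in N, time in s.
With the tool pointing down it reaches from about 0.375 to 0.975 m from the base axis. Payload 3.8 kg.
Tool frame: the origin (TCP) lies midway between the tips of the shut fingers; the grasp point (between the pads) lies 19 mm behind it (bot.tcp_to_grasp is the z of the grasp point in the tool frame, in m); z points along the fingers, y is the direction in which the jaws open and shut (so a half turn about z gives the same grasp; the last joint's range is limited). The gripper opens to 85 mm and grips with 20 to 120 N. Pads are 22 mm wide; open, the fingers measure 114 mm over their backs; the gripper's body (76 mm by 85 mm) begins 54 mm behind the grasp point. The pads swing forward as they close: fully open they stand 13 mm farther back than shut.
Start: joints at [-1.342, 0.264, 1.604, -0, 1.274, -0.037], TCP at [0.177, -0.651, 0.231] pointing down, gripper open.
Joint ranges: [-2.63, 2.63], [-0.94, 2.18], [0.31, 2.57], [-1.31, 4.45], [0, 2.66], [-2.55, 2.55]. Speed limits (rad/s): [2.57, 2.57, 3.14, 3.14, 3.14, 3.14].

### API

Orientations are given as a unit quaternion [x, y, z, w].
In Python, from workcell import bot gives the robot as it stands.
- The arm moves only by the shell command python3 -m crank 'ROWS' [FORCE]. ROWS is JSON, a list of rows, each a list of 3 entries, a list of its own where there are three numbers: the turn, a rotation vector about the tool's x, y, z in rad, then the shift along the tool's x, y, z in mm, then the finger opening in mm, from 0 to 85.4. In form: [[[wx, wy, wz], [tx, ty, tz], gripper], ...]. A call has exactly 8 rows; each row shifts and turns the commanded pose from where the row before left it, along the tool's axes as they then stand; what a row does not reach is not made up. A row lasts 1/10 s, in which the tool goes at most 50 mm and 8.59 degrees, less where a joint would pass 70% of its speed; a pose out of reach is approached as far as the arm can. A call with a gripper value outside its range is refused whole. The fingers move at their own pace and stop on an object; FORCE is the grip in N (left out, the last holds). Time passes only in rows, so rows that do not move let the fingers close, or fill a call up. It gives the time, the measured TCP pose, the force and the opening at its end, in the units of the state.
- bot.state(): the state, without advancing time (a new reading comes with each control period).
- bot.read_camera(name): name is "scene" or "side" or "wrist"; returns (picture, depth): 480x640x3 uint8, blue, green, red; 480x640 float32, m along the optical axis (not along the pixel's ray), 0 where there is no reading.
- bot.camera_params(name): a dict with "vfov" (degrees; the focal length in pixels is half the picture's height over the tangent of half this angle, whatever the lens; pixels are square), "cx", "cy" (the principal point, pixels), "extrinsics" (4x4, takes a point from world to camera coordinates); the wrist camera has in their place "mount" (4x4, takes a point from camera to tool coordinates, whose origin is the TCP and whose axes are the flange's). Camera axes: x right, y down, z forward; pixel columns grow to the right and rows downward; lengths in m; the calibration is good to about 2 mm. A picture is of the moment at which its call begins: read the wrist's pose just before it. camera_params takes no time and is no camera call.
- bot.job_done(): hands the job in, once; it reports no verdict.
Trained networks look in the newest picture that a camera, given by its name, has taken for a name from the list of things; names that differ only in an ending like _2 or _b are one class to them, and where a whole thing is asked for, a point or a joint stands for the part that bears it (a point fixed in the world has none). Each returns a list of dicts, best first, with "conf" (0 to 1); they miss things now and then, are a little off and sometimes report something else, mostly with a low value. They report only what shows in the picture. A call takes as long as a camera call.
- bot.look_for(label, camera): "point" ([column, row] as shares, 0 to 1, of the picture: columns of its width, rows of its height, amid what is visible of it).
The state is a dict: "time_s": time; "q": joint angles; "joint_velocities": joint speeds; "tau": joint torques, N m; "tcp_pos": TCP position; "ee_rot": TCP orientation; "force": force on the tool from outside, world axes, zero at the start; "ft_torque": the same for the moment, N m; "grip_width": opening from 0.0 (shut) to 1.0 (fully open).
Only numpy, scipy, OpenCV 4.12 (cv2) and the standard library are available. Lean on these libraries where they do the work, as an engineer would, in place of code of your own. Each camera call takes 0.05 s, during which the arm holds its last target.

### The job

One of the three clamp bolts on the shaft jig has worked loose: tap all three bolt heads in turn, from the robot's left to its right, firmly enough that the loose one drops. Then lift the hinged cap of that clamp by at least 45 degrees and finish while still holding it open with the gripper, so its liner can be inspected. Keep the other two caps shut and leave the pink grip, the butt cap and the tape roll where they lie.

Things in the scene. Friction and masses are not known exactly. Their poses are not given: they have to be found in the camera images.
- jig: Grey shaft jig fixed to the bench, 140 mm deep (x), 370 mm wide (y), plate top 40 mm up. Origin on the bench under the middle clamp; x away from the robot, y to its left. Three like clamps at y +110 (left), 0, -110 mm (right) hold a 15 mm black shaft; each has a brass-coloured bolt at x -60 mm and a blue hinged cap with a yellow bar. A toggle clamp with green handle (y -185 mm, 90 mm high) stays shut.
- bolt_left_top (a point): Centre of the top face of the left bolt's brass-coloured hex head (head 23 mm wide, flange 26 mm), 58 mm above the bench when standing, 48 mm from the cap's bar towards the robot. Moves with the bolt.
- bolt_left_joint (a joint): How far the left bolt has sunk (m): 0 at the start. A tight bolt stays under 0.002 however it is tapped; the loose one gives way at about 2.5 N, drops to its stop at 0.0065, and stays down. Nothing shows beforehand which one is loose.
- bolt_left: The left bolt (brass-coloured), head 10 mm high; origin on its axis 36 mm below the top of its head, z up.
- cap_left_joint (a joint): Angle of the left cap (rad): 0 shut, grows as its robot-side edge is lifted; hard stop at 1.2. It swings freely and falls shut from any angle when let go.
- cap_left_grip (a point): Centre of the left cap's yellow bar: 15 mm thick, 34 mm long along the hinge axis, on a thin stem; shut, it is 62 mm from the hinge axis towards the robot and 34 mm above it. It is longer than the cap is wide (30 mm), so both ends can be pinched from above (76 mm clear to the next bar); so pinched it turns between the fingers as the cap swings. Moves with the cap.
- cap_left: The left clamp's blue cap with its yellow bar, 30 mm wide, 0.15 kg. Origin on its hinge axis, which runs along the jig's y at the jig's x +50 mm, 58 mm above the bench; with the cap shut its x points away from the robot and z up.
- bolt_middle_top (a point): Centre of the top face of the middle bolt's brass-coloured hex head (head 23 mm wide, flange 26 mm), 58 mm above the bench when standing, 48 mm from the cap's bar towards the robot. Moves with the bolt.
- bolt_middle_joint (a joint): How far the middle bolt has sunk (m): 0 at the start. A tight bolt stays under 0.002 however it is tapped; the loose one gives way at about 2.5 N, drops to its stop at 0.0065, and stays down. Nothing shows beforehand which one is loose.
- bolt_middle: The middle bolt (brass-coloured), head 10 mm high; origin on its axis 36 mm below the top of its head, z up.
- cap_middle_joint (a joint): Angle of the middle cap (rad): 0 shut, grows as its robot-side edge is lifted; hard stop at 1.2. It swings freely and falls shut from any angle when let go.
- cap_middle_grip (a point): Centre of the middle cap's yellow bar: 15 mm thick, 34 mm long along the hinge axis, on a thin stem; shut, it is 62 mm from the hinge axis towards the robot and 34 mm above it. It is longer than the cap is wide (30 mm), so both ends can be pinched from above (76 mm clear to the next bar); so pinched it turns between the fingers as the cap swings. Moves with the cap.
- cap_middle: The middle clamp's blue cap with its yellow bar, 30 mm wide, 0.15 kg. Origin on its hinge axis, which runs along the jig's y at the jig's x +50 mm, 58 mm above the bench; with the cap shut its x points away from the robot and z up.
- bolt_right_top (a point): Centre of the top face of the right bolt's brass-coloured hex head (head 23 mm wide, flange 26 mm), 58 mm above the bench when standing, 48 mm from the cap's bar towards the robot. Moves with the bolt.
- bolt_right_joint (a joint): How far the right bolt has sunk (m): 0 at the start. A tight bolt stays under 0.002 however it is tapped; the loose one gives way at about 2.5 N, drops to its stop at 0.0065, and stays down. Nothing shows beforehand which one is loose.
- bolt_right: The right bolt (brass-coloured), head 10 mm high; origin on its axis 36 mm below the top of its head, z up.
- cap_right_joint (a joint): Angle of the right cap (rad): 0 shut, grows as its robot-side edge is lifted; hard stop at 1.2. It swings freely and falls shut from any angle when let go.
- cap_right_grip (a point): Centre of the right cap's yellow bar: 15 mm thick, 34 mm long along the hinge axis, on a thin stem; shut, it is 62 mm from the hinge axis towards the robot and 34 mm above it. It is longer than the cap is wide (30 mm), so both ends can be pinched from above (76 mm clear to the next bar); so pinched it turns between the fingers as the cap swings. Moves with the cap.
- cap_right: The right clamp's blue cap with its yellow bar, 30 mm wide, 0.15 kg. Origin on its hinge axis, which runs along the jig's y at the jig's x +50 mm, 58 mm above the bench; with the cap shut its x points away from the robot and z up.
- pink_grip: Bystander: pink rubber junior grip lying on the bench behind the jig, 205 mm long, 32 mm at its thick end; origin under its middle.
- butt_cap: Bystander: domed steel butt cap, 42 mm across, 16 mm high, on the bench in front of the jig; origin under its middle.
- tape_roll: Bystander: brown roll of grip tape, 76 mm across, 24 mm high, on the bench in front of the jig; origin under its middle.

How it is judged:
On the way, in this order (a step that is already met when the one before it is completed fails the run):
1. the left bolt is tapped (contact force between bolt_left and anything else above 1 N).
2. the middle bolt is tapped (contact force between bolt_middle and anything else above 1 N).
3. the right bolt is tapped (contact force between bolt_right and anything else above 1 N).
4. the cap of the bolt that dropped is lifted (((value of joint bolt_left_joint above 0.004 m and value of joint cap_left_joint above 0.5 rad) or (value of joint bolt_middle_joint above 0.004 m and value of joint cap_middle_joint above 0.5 rad) or (value of joint bolt_right_joint above 0.004 m and value of joint cap_right_joint above 0.5 rad))), for 0.1 s.
At the end, for the whole second after the job is handed in: The loose bolt has dropped (over 4 mm), its cap stands at 0.72 rad (41 degrees) or more, at rest and borne by the gripper's fingers; the other two bolts stand (under 3 mm), their caps are shut (under 0.1 rad), and the three bystanders are within 30 mm of where they lay (((value of joint bolt_left_joint above 0.004 m and value of joint cap_left_joint above 0.72 rad and velocity of joint cap_left_joint between -0.1 and 0.1 rad/s and contact force between the fingers and cap_left above 0.3 N and (value of joint cap_middle_joint below 0.1 rad and value of joint bolt_middle_joint below 0.003 m) and (value of joint cap_right_joint below 0.1 rad and value of joint bolt_right_joint below 0.003 m)) or (value of joint bolt_middle_joint above 0.004 m and value of joint cap_middle_joint above 0.72 rad and velocity of joint cap_middle_joint between -0.1 and 0.1 rad/s and contact force between the fingers and cap_middle above 0.3 N and (value of joint cap_left_joint below 0.1 rad and value of joint bolt_left_joint below 0.003 m) and (value of joint cap_right_joint below 0.1 rad and value of joint bolt_right_joint below 0.003 m)) or (value of joint bolt_right_joint above 0.004 m and value of joint cap_right_joint above 0.72 rad and velocity of joint cap_right_joint between -0.1 and 0.1 rad/s and contact force between the fingers and cap_right above 0.3 N and (value of joint cap_left_joint below 0.1 rad and value of joint bolt_left_joint below 0.003 m) and (value of joint cap_middle_joint below 0.1 rad and value of joint bolt_middle_joint below 0.003 m))) and distance of each of pink_grip, butt_cap, tape_roll from where it was at the start of the episode below 0.03 m); the arm keeps its last pose, push and grip.
It fails at once if the cap of a bolt that has not dropped is lifted by more than 0.25 rad ((value of joint cap_left_joint above 0.25 rad and value of joint bolt_left_joint below 0.003 m) or (value of joint cap_middle_joint above 0.25 rad and value of joint bolt_middle_joint below 0.003 m) or (value of joint cap_right_joint above 0.25 rad and value of joint bolt_right_joint below 0.003 m)).
It fails at once if a bystander is moved by more than 40 mm (distance of any of pink_grip, butt_cap, tape_roll from where it was at the start of the episode above 0.04 m).
It also fails if it takes over 51 s, if anything falls off the work surface, if the arm or the gripper's body presses on something with over 40 N, if the wrist force passes 120 N, or if a joint passes its speed limit or range.

## Working session

There is one attempt and no reset: what is moved stays moved. The work goes in short steps, Python scripts to look and compute and a shell command to move; the robot and the scene stay as the last step left them, time stands still between calls to the robot, and variables do not carry over. Pictures are saved under pics/ and viewed, and the job is handed in when it is done.

```bash
ls; mkdir -p pics; cat > h.py <<'E'
import numpy as np,cv2
from workcell import bot
from scipy.spatial.transform import Rotation as R
def K(p):
    f=240/np.tan(np.radians(p['vfov'])/2); return f,p['cx'],p['cy']
def T_wc(name,st=None):
    p=bot.camera_params(name)
    if name!='wrist': return np.linalg.inv(np.array(p['extrinsics']))
    st=st or bot.state()
    T=np.eye(4);T[:3,:3]=R.from_quat(st['ee_rot']).as_matrix();T[:3,3]=st['tcp_pos']
    return T@np.array(p['mount'])
def px2w(name,u,v,d,T=None):
    p=bot.camera_params(name);f,cx,cy=K(p)
    T=T_wc(name) if T is None else T
    return (T@np.array([(u-cx)/f*d,(v-cy)/f*d,d,1]))[:3]
E
python3 - <<'E'
from h import *
print(bot.state())
for n in ['scene','side','wrist']:
    print(n,bot.camera_params(n))
    im,d=bot.read_camera(n);cv2.imwrite(f'pics/{n}0.png',im);np.save(f'{n}0.npy',d)
    if n!='wrist':
        for l in ['bolt_left_top','bolt_middle_top','bolt_right_top','cap_left_grip','cap_middle_grip','cap_right_grip','tape_roll','butt_cap','pink_grip']:
            for r in bot.look_for(l,n)[:2]:
                u,v=r['point'][0]*640,r['point'][1]*480
                dd=d[int(v),int(u)]
                print(n,l,round(r['conf'],2),round(u),round(v),px2w(n,u,v,dd).round(4))
print(bot.state()['time_s'])
E
```

```text
pics
{'time_s': 0.0, 'q': array([-1.34191975e+00,  2.64773631e-01,  1.60540092e+00, -3.81006467e-06,
        1.27368116e+00, -3.69061889e-02]), 'joint_velocities': array([ 0.00165231, -0.00233196,  0.00097393, -0.00110517, -0.00066527,
        0.00100987]), 'tau': array([ 2.95038599e-04, -5.15110230e+01, -3.67317367e+01,  4.26788768e-05,
        1.29452208e-02,  1.69667152e-05]), 'tcp_pos': array([ 0.17712386, -0.6505808 ,  0.22993368]), 'ee_rot': array([ 9.91182219e-01,  1.32501052e-01, -1.10255803e-04, -1.12614517e-03]), 'force': array([0.23636854, 0.32872688, 0.32775933]), 'ft_torque': array([-0.01862751, -0.01586143, -0.02209373]), 'grip_width': 0.9948693277931984}
scene {'vfov': 51.18050468314092, 'cx': 318.8127730145536, 'cy': 235.01156996005312, 'extrinsics': array([[ 0.90508651,  0.42521276, -0.00353735, -0.51005603],
       [ 0.35938949, -0.76937181, -0.52811572, -0.15809708],
       [-0.22728308,  0.47671913, -0.84916504,  1.00316455],
       [ 0.        ,  0.        ,  0.        ,  1.        ]])}
scene bolt_left_top 0.62 352 165 [0.5513 0.1674 0.0696]
scene bolt_left_top 0
[... 1280 characters left out ...]
cap_right_grip 0.81 314 256 [ 0.5504 -0.0419  0.0702]
side tape_roll 0.86 205 310 [ 0.3969 -0.0814  0.0229]
side tape_roll 0.19 227 200 [0.4279 0.1269 0.0134]
side butt_cap 0.71 225 199 [0.4246 0.1274 0.0152]
side pink_grip 0.86 388 213 [0.6809 0.0589 0.0272]
wrist {'vfov': 63.00123086403188, 'cx': 323.20527137785507, 'cy': 242.8355741695092, 'mount': array([[-9.31876130e-04, -9.45674265e-01, -3.25114312e-01,
         8.45129199e-02],
       [ 9.99999551e-01, -9.36509796e-04, -1.42234583e-04,
        -5.74566110e-04],
       [-1.69965153e-04, -3.25114299e-01,  9.45674714e-01,
        -1.43200030e-01],
       [ 0.00000000e+00,  0.00000000e+00,  0.00000000e+00,
         1.00000000e+00]])}
1.05
```

```bash
python3 -c "
import cv2
a=cv2.imread('pics/side0.png');cv2.imwrite('pics/sidez.png',cv2.resize(a[110:330,160:460],(800,587),interpolation=2))"
```

```text
(no output)
```

View pics/side0.png

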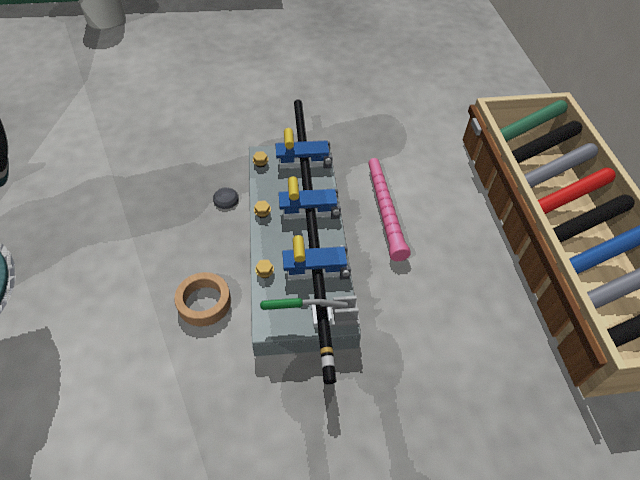

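View pics/scene0.png

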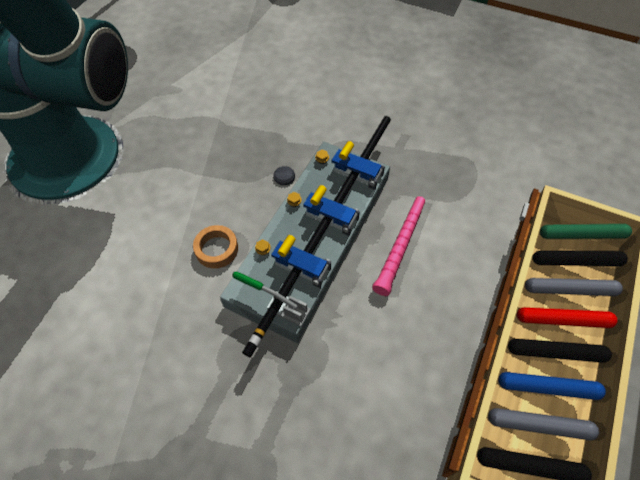

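View pics/sidez.png

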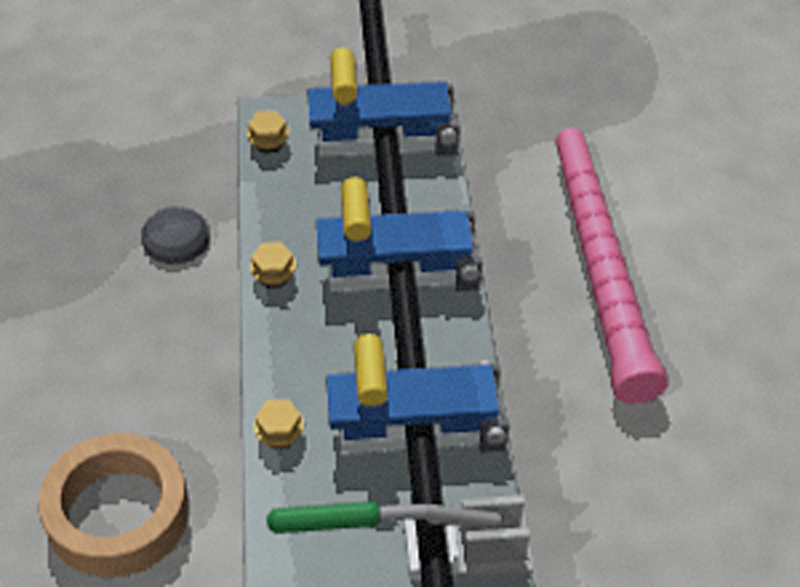

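The side view shows brass bolts at (258,157), (261,208) and (265,268), with yellow bars near (289,138), (293,188) and (299,248). The jig is nearly axis-aligned. I'll refine these positions by colour segmentation and depth.

```bash
python3 - <<'E'
from h import *
for n in ['side','scene']:
    im=cv2.imread(f'pics/{n}0.png');d=np.load(f'{n}0.npy')
    hsv=cv2.cvtColor(im,cv2.COLOR_BGR2HSV)
    p=bot.camera_params(n);f,cx,cy=K(p);T=T_wc(n)
    v,u=np.mgrid[:480,:640]
    P=np.stack([(u-cx)/f*d,(v-cy)/f*d,d,np.ones_like(d)],-1)@T.T
    X=P[...,:3]
    roi=(X[...,0]>.44)&(X[...,0]<.65)&(X[...,1]>-.2)&(X[...,1]<.3)&(X[...,2]>.045)&(X[...,2]<.12)
    m=(hsv[...,0]>12)&(hsv[...,0]<35)&(hsv[...,1]>110)&roi
    k,lab,s,c=cv2.connectedComponentsWithStats(m.astype(np.uint8))
    for i in range(1,k):
        if s[i,4]<30: continue
        Q=X[lab==i]; 
        top=Q[Q[:,2]>np.percentile(Q[:,2],40)]
        print(n,s[i,4],c[i].round(),'mean',Q.mean(0).round(4),'min',np.percentile(Q,3,0).round(4),'max',np.percentile(Q,97,0).round(4),'top',top.mean(0).round(4))
    m=(hsv[...,0]>100)&(hsv[...,0]<125)&(hsv[...,1]>130)&roi&(X[...,2]>.064)
    k,lab,s,c=cv2.connectedComponentsWithStats(m.astype(np.uint8))
    for i in range(1,k):
        if s[i,4]<60: continue
        Q=X[lab==i];print('blue',s[i,4],Q.mean(0).round(4),np.percentile(Q,3,0).round(4),np.percentile(Q,97,0).round(4))
E
```

```text
side 171 [288. 138.] mean [0.5352 0.173  0.0958] min [0.5289 0.1602 0.0862] max [0.5417 0.1919 0.1002] top [0.5355 0.1758 0.0984]
side 159 [260. 158.] mean [0.4877 0.1752 0.0549] min [0.4775 0.1679 0.0487] max [0.4977 0.1863 0.0595] top [0.4878 0.1774 0.0576]
side 211 [293. 188.] mean [0.5318 0.0635 0.0961] min [0.5256 0.0503 0.087 ] max [0.5381 0.0827 0.1   ] top [0.5324 0.067  0.0985]
side 193 [262. 208.] mean [0.4844 0.0653 0.055 ] min [0.4738 0.0577 0.0483] max [0.4951 0.0762 0.0592] top [0.4845 0.0675 0.0577]
side 267 [298. 248.] mean [ 0.5285 -0.0457  0.0967] min [ 0.5223 -0.0594  0.0879] max [ 0.535  -0.0267  0.1002] top [ 0.5291 -0.0426  0.0986]
side 240 [264. 268.] mean [ 0.4812 -0.0442  0.0553] min [ 0.4709 -0.0525  0.0486] max [ 0.4918 -0.033   0.0594] top [ 0.4812 -0.0418  0.0578]
side 66 [326. 350.] mean [ 0.5487 -0.1749  0.0606] min [ 0.5422 -0.1784  0.0569] max [ 0.5558 -0.1718  0.0632] top [ 0.549  -0.1752  0.0619]
blue 701 [0.5578 0.1726 0.0702] [0.5166 0.1612 0.0649] [0.5962 0.189  0.0725]
blue 874 [0.5551 0.0632 0.0703] [0.513  0.0514 0.0651] [0.5932 0.0794 0.0726]
[... 583 characters left out ...]
2] top [0.4832 0.0666 0.0577]
scene 197 [286. 246.] mean [ 0.5293 -0.0458  0.0967] min [ 0.5223 -0.0612  0.0904] max [ 0.5347 -0.0285  0.1002] top [ 0.5283 -0.0454  0.0984]
scene 171 [262. 247.] mean [ 0.4816 -0.0446  0.0553] min [ 0.4711 -0.0535  0.0491] max [ 0.4911 -0.0341  0.0597] top [ 0.4804 -0.0434  0.0577]
scene 55 [260. 331.] mean [ 0.5495 -0.1757  0.0602] min [ 0.5419 -0.1795  0.0564] max [ 0.5555 -0.1722  0.0631] top [ 0.5487 -0.1761  0.0615]
blue 618 [0.5598 0.172  0.0699] [0.515  0.1592 0.0655] [0.5962 0.1883 0.0724]
blue 704 [0.5576 0.0624 0.0701] [0.512  0.0494 0.0663] [0.5931 0.0782 0.0724]
blue 810 [ 0.5554 -0.0469  0.0702] [ 0.5086 -0.0602  0.0657] [ 0.5901 -0.0312  0.0726]
```

```bash
python3 -m crank '[[[0,0,0.0987],[0,0,0],0],[[0,0,0.0987],[0,0,0],0],[[0,0,0.0987],[0,0,0],0],[[0,0,0],[24,-37,3],0],[[0,0,0],[24,-37,3],0],[[0,0,0],[24,-37,3],0],[[0,0,0],[24,-37,3],0],[[0,0,0],[24,-37,3],0]]' 40
python3 -m crank '[[[0,0,0],[24,-37,3],0],[[0,0,0],[24,-37,3],0],[[0,0,0],[24,-37,3],0],[[0,0,0],[24,-37,3],0],[[0,0,0],[24,-37,3],0],[[0,0,0],[24,-37,3],0],[[0,0,0],[0,-40,0],0],[[0,0,0],[0,-40,0],0]]'
cat >> h.py <<'E'
B={'L':(.4876,.1755),'M':(.4843,.0655),'R':(.481,-.0440)}
G={'L':(.5352,.174),'M':(.532,.0645),'R':(.529,-.0455)}
def goto(p):
    s=bot.state();M=R.from_quat(s['ee_rot']).as_matrix()
    d=M.T@(np.array(p)-s['tcp_pos'])
    print('t',s['time_s'],'tcp',s['tcp_pos'].round(4),'tilt',R.from_matrix(M).as_matrix().round(3).tolist(),'F',s['force'].round(2),'w',s['grip_width'],'q',s['q'].round(2))
    print('shift mm',(d*1000).round(1))
E
python3 -c "
from h import *
goto((*B['L'],.10))"
```

```text
time_s: 1.85
tcp_pos: [0.3036, -0.4686, 0.2163]
ee_rot: [1.0, -0.015, 0.0, 0.0]
force: [1.4, -0.6, 0.9]
grip_width: 0.004
time_s: 2.65
tcp_pos: [0.4565, -0.1709, 0.1983]
ee_rot: [1.0, -0.015, 0.0, -0.0]
force: [0.9, -0.1, -0.2]
grip_width: -0.0
t 2.65 tcp [ 0.4565 -0.1709  0.1983] tilt [[1.0, -0.03, 0.0], [-0.03, -1.0, 0.0], [0.0, -0.0, -1.0]] F [ 0.88 -0.12 -0.22] w -0.0004538138948435043 q [-0.41 -0.07  2.03  0.    1.18  1.19]
shift mm [  20.8 -347.1   98.3]
```

```bash
python3 -m crank '[[[0,0,0],[3,-43,5],0],[[0,0,0],[3,-43,5],0],[[0,0,0],[3,-43,5],0],[[0,0,0],[3,-43,5],0],[[0,0,0],[3,-43,5],0],[[0,0,0],[3,-43,5],0],[[0,0,0],[2,-40,5],0],[[0,0,0],[1,-20,0],0]]'
python3 -m crank '[[[0,0,0],[0,0,0],0],[[0,0,0],[0,0,0],0],[[0,0,0],[0,0,0],0],[[0,0,0],[0,0,10],0],[[0,0,0],[0,0,20],0],[[0,0,0],[0,0,20],0],[[0,0,0],[0,0,0],0],[[0,0,0],[0,0,0],0]]'
python3 - <<'E'
from h import *
goto((*B['L'],.058))
im,d=bot.read_camera('wrist');cv2.imwrite('pics/w1.png',im);T=T_wc('wrist')
for l in ['bolt_left_top','cap_left_grip']:
    for r in bot.look_for(l,'wrist')[:2]:
        u,v=r['point'][0]*640,r['point'][1]*480
        print(l,r['conf'],u,v,px2w('wrist',u,v,d[int(v),int(u)],T))
E
```

```text
time_s: 3.45
tcp_pos: [0.4861, 0.1476, 0.1628]
ee_rot: [1.0, -0.014, -0.0, -0.0]
force: [0.2, 0.1, -0.9]
grip_width: -0.004
time_s: 4.25
tcp_pos: [0.4861, 0.1438, 0.1127]
ee_rot: [1.0, -0.016, -0.001, 0.0]
force: [1.5, 0.0, 0.7]
grip_width: 0.005
t 4.25 tcp [0.4861 0.1438 0.1127] tilt [[1.0, -0.032, -0.002], [-0.032, -1.0, -0.0], [-0.002, 0.0, -1.0]] F [1.5  0.02 0.69] w 0.005310915781050005 q [ 0.24  0.06  2.08 -0.    1.01  1.84]
shift mm [  0.6 -31.7  54.7]
bolt_left_top 0.98 262.592 264.096 [0.49232784 0.17773676 0.05960672]
cap_left_grip 0.63 249.79199999999997 134.4 [0.56104945 0.17600251 0.0724982 ]
```

View pics/w1.png

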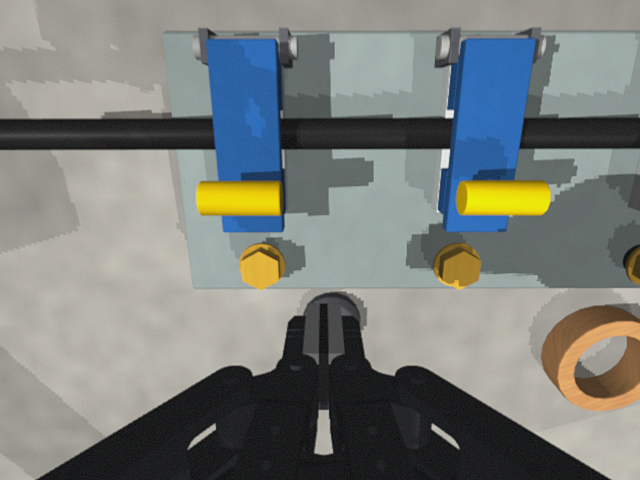

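The wrist view shows the left bolt at (262,264) and the middle one at (460,265). The tool sits 32 mm to the right of the left bolt, so I'll shift over it and descend.

```bash
python3 -m crank '[[[0,0,0],[2,-32,0],0],[[0,0,0],[0,0,0],0],[[0,0,0],[0,0,0],0],[[0,0,0],[0,0,20],0],[[0,0,0],[0,0,20],0],[[0,0,0],[0,0,10],0],[[0,0,0],[0,0,0],0],[[0,0,0],[0,0,0],0]]'
python3 -m crank '[[[0,0,0],[0,0,2],0],[[0,0,0],[0,0,2],0],[[0,0,0],[0,0,1],0],[[0,0,0],[0,0,1],0],[[0,0,0],[0,0,1],0],[[0,0,0],[0,0,1],0],[[0,0,0],[0,0,0],0],[[0,0,0],[0,0,0],0]]'
```

```text
time_s: 5.2
tcp_pos: [0.4898, 0.1764, 0.0637]
ee_rot: [1.0, -0.015, 0.0, 0.0]
force: [0.5, -0.6, 0.4]
grip_width: -0.004
time_s: 6.0
tcp_pos: [0.4899, 0.1768, 0.0575]
ee_rot: [1.0, -0.015, 0.0, -0.0]
force: [-5.1, -1.3, 14.5]
grip_width: 0.003
```

The left bolt holds 14.5 N with the top at 57.5 mm, so it's tight. On to the middle.

```bash
python3 -m crank '[[[0,0,0],[0,0,-20],0],[[0,0,0],[0,0,-20],0],[[0,0,0],[-1,36,0],0],[[0,0,0],[-1,37,0],0],[[0,0,0],[0,37,0],0],[[0,0,0],[0,0,0],0],[[0,0,0],[0,0,0],0],[[0,0,0],[0,0,0],0]]'
python3 -m crank '[[[0,0,0],[0,0,20],0],[[0,0,0],[0,0,14],0],[[0,0,0],[0,0,0],0],[[0,0,0],[0,0,2],0],[[0,0,0],[0,0,2],0],[[0,0,0],[0,0,2],0],[[0,0,0],[0,0,0],0],[[0,0,0],[0,0,0],0]]'
```

```text
time_s: 6.8
tcp_pos: [0.4844, 0.0673, 0.0954]
ee_rot: [1.0, -0.015, 0.0, -0.0]
force: [0.3, 0.2, 1.2]
grip_width: -0.0
time_s: 7.6
tcp_pos: [0.4846, 0.0667, 0.0556]
ee_rot: [1.0, -0.015, 0.0, -0.0]
force: [1.0, -0.0, 1.2]
grip_width: -0.001
```

```bash
python3 -m crank '[[[0,0,0],[0,0,1],0],[[0,0,0],[0,0,1],0],[[0,0,0],[0,0,1],0],[[0,0,0],[0,0,1],0],[[0,0,0],[0,0,1],0],[[0,0,0],[0,0,1],0],[[0,0,0],[0,0,0],0],[[0,0,0],[0,0,0],0]]'
```

```text
time_s: 8.4
tcp_pos: [0.4847, 0.0667, 0.0509]
ee_rot: [1.0, -0.015, 0.0, 0.0]
force: [-5.0, -0.8, 14.6]
grip_width: -0.001
```

The middle bolt dropped about 6.5 mm to its stop, pressed there at 14.6 N. Now I'll tap the right bolt.

```bash
python3 -m crank '[[[0,0,0],[0,0,-22],0],[[0,0,0],[0,0,-24],0],[[0,0,0],[0,36,0],0],[[0,0,0],[0,37,0],0],[[0,0,0],[0,37,0],0],[[0,0,0],[0,0,0],0],[[0,0,0],[0,0,0],0],[[0,0,0],[0,0,0],0]]'
python3 -m crank '[[[0,0,0],[0,0,20],0],[[0,0,0],[0,0,12],0],[[0,0,0],[0,0,0],0],[[0,0,0],[0,0,2],0],[[0,0,0],[0,0,2],0],[[0,0,0],[0,0,2],0],[[0,0,0],[0,0,2],0],[[0,0,0],[0,0,0],0]]'
```

```text
time_s: 9.2
tcp_pos: [0.4805, -0.0426, 0.0949]
ee_rot: [1.0, -0.015, -0.0, -0.0]
force: [0.3, -0.8, -0.2]
grip_width: 0.001
time_s: 10.0
tcp_pos: [0.4816, -0.0431, 0.0575]
ee_rot: [1.0, -0.015, 0.0, -0.0]
force: [-5.6, 1.9, 14.5]
grip_width: 0.0
```

```bash
python3 -m crank '[[[0,0,0],[0,0,-30],0],[[0,0,0],[0,0,-45],0],[[0,0,0],[0,-36,-20],85],[[0,0,0],[0,-37,0],85],[[0,0,0],[0,-37,0],85],[[0,0,0],[0,0,0],85],[[0,0,0],[0,0,0],85],[[0,0,0],[0,0,0],85]]'
python3 - <<'E'
from h import *
goto((*G['M'],.072))
im,d=bot.read_camera('wrist');cv2.imwrite('pics/w2.png',im);T=T_wc('wrist')
v,u=np.mgrid[:480,:640];f,cx,cy=K(bot.camera_params('wrist'))
X=(np.stack([(u-cx)/f*d,(v-cy)/f*d,d,np.ones_like(d)],-1)@T.T)[...,:3]
h=cv2.cvtColor(im,cv2.COLOR_BGR2HSV)
m=(h[...,0]>12)&(h[...,0]<35)&(h[...,1]>110)&(X[...,2]>.04)&(X[...,2]<.12)&(d>0)
k,lab,s,c=cv2.connectedComponentsWithStats(m.astype(np.uint8))
for i in range(1,k):
    if s[i,4]>150: Q=X[lab==i];print(s[i,4],c[i].round(),np.median(Q,0).round(4),np.percentile(Q,2,0).round(4),np.percentile(Q,98,0).round(4))
E
```

```text
time_s: 10.8
tcp_pos: [0.4841, 0.0661, 0.1502]
ee_rot: [1.0, -0.015, -0.0, 0.0]
force: [0.6, -0.2, -0.5]
grip_width: 0.987
t 10.8 tcp [0.4841 0.0661 0.1502] tilt [[1.0, -0.03, -0.0], [-0.03, -1.0, -0.0], [-0.0, 0.0, -1.0]] F [ 0.56 -0.17 -0.53] w 0.987154462064694 q [ 0.09 -0.02  2.08 -0.    1.08  1.69]
shift mm [47.9  0.1 78.2]
2134 [104. 183.] [0.5365 0.1746 0.0985] [0.5291 0.16   0.09  ] [0.5425 0.193  0.1007]
1915 [319. 183.] [0.5333 0.0672 0.0988] [0.5253 0.0513 0.0938] [0.5392 0.0836 0.1007]
2151 [534. 183.] [ 0.5299 -0.0404  0.0985] [ 0.5221 -0.0586  0.0892] [ 0.5359 -0.0253  0.1007]
1117 [320. 241.] [0.4864 0.0689 0.0515] [0.4748 0.0574 0.043 ] [0.4959 0.0805 0.0531]
1260 [488. 244.] [ 0.4828 -0.0387  0.0577] [ 0.4702 -0.0502  0.0492] [ 0.4924 -0.0293  0.0594]
1259 [151. 245.] [0.4894 0.1765 0.0577] [0.4774 0.167  0.0494] [0.4992 0.1883 0.0593]
```

View pics/w2.png

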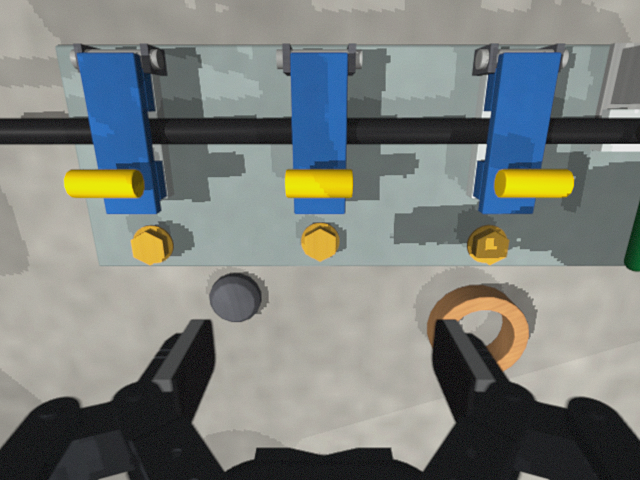

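The middle bolt's top is at 51.5 mm, against 57.7 mm for the other two. In the picture the middle bar is at (319,183), centred between the fingers.

```bash
python3 -m crank '[[[0,0,0],[24,0,0],85],[[0,0,0],[25,0,0],85],[[0,0,0],[0,0,0],85],[[0,0,0],[0,0,20],85],[[0,0,0],[0,0,25],85],[[0,0,0],[0,0,20],85],[[0,0,0],[0,0,12],85],[[0,0,0],[0,0,0],85]]'
python3 - <<'E'
from h import *
goto((.5325,.0665,.073))
im,d=bot.read_camera('wrist');cv2.imwrite('pics/w3.png',im)
for n in ['side']:
    im,d=bot.read_camera(n);cv2.imwrite('pics/s3.png',cv2.resize(im[120:320,180:440],(780,600)))
a=np.radians(151.3);th=np.radians(np.arange(0,61,5))
p=70.7*np.c_[np.cos(a-th),np.sin(a-th)];print(np.diff(p,axis=0).round(1).tolist())
E
```

```text
time_s: 11.65
tcp_pos: [0.5309, 0.0644, 0.0711]
ee_rot: [1.0, -0.016, -0.002, 0.0]
force: [-0.9, -0.4, 0.1]
grip_width: 0.997
t 11.65 tcp [0.5309 0.0644 0.0711] tilt [[0.999, -0.031, -0.005], [-0.031, -1.0, -0.0], [-0.005, 0.001, -1.0]] F [-0.89 -0.44  0.05] w 0.9965598088541845 q [ 0.07  0.16  2.05 -0.    0.94  1.68]
shift mm [ 1.5 -2.2 -1.9]
[[3.2, 5.3], [3.6, 5.0], [4.1, 4.6], [4.5, 4.3], [4.8, 3.9], [5.1, 3.4], [5.4, 3.0], [5.6, 2.5], [5.8, 2.0], [6.0, 1.5], [6.1, 0.9], [6.2, 0.4]]
```

View pics/w3.png

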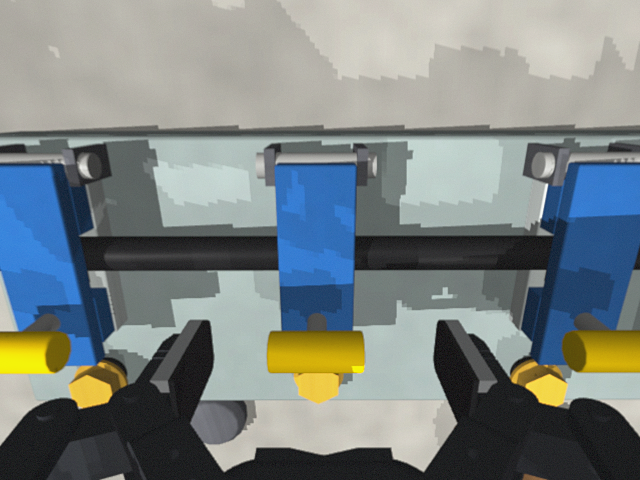

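View pics/s3.png

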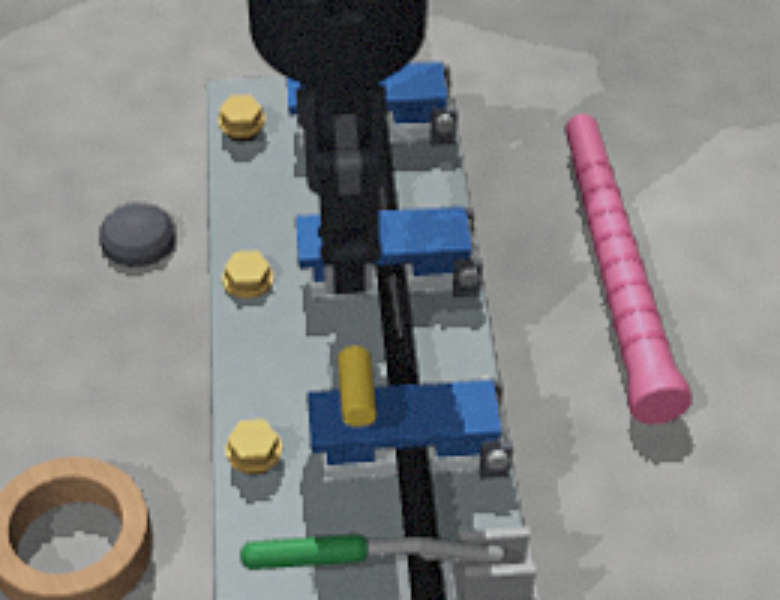

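The bar at (316,352) is centred between the pads, at about (210,350) and (437,350). Closing now.

```bash
python3 -m crank '[[[0,0,0],[1,0,0],25],[[0,0,0],[0,0,0],25],[[0,0,0],[0,0,0],25],[[0,0,0],[0,0,0],25],[[0,0,0],[0,0,0],25],[[0,0,0],[0,0,0],25],[[0,0,0],[0,0,0],25],[[0,0,0],[0,0,0],25]]' 30
python3 - <<'E'
from h import *
goto((.5325,.0665,.073))
im,d=bot.read_camera('wrist');cv2.imwrite('pics/w4.png',im)
E
```

```text
time_s: 12.55
tcp_pos: [0.5348, 0.0669, 0.0745]
ee_rot: [1.0, -0.016, 0.001, -0.001]
force: [-1.6, 5.1, 4.4]
grip_width: 0.387
t 12.55 tcp [0.5348 0.0669 0.0745] tilt [[1.0, -0.031, 0.001], [-0.031, -1.0, 0.003], [0.001, -0.003, -1.0]] F [-1.59  5.11  4.37] w 0.3870581991276303 q [0.08 0.16 2.04 0.   0.94 1.68]
shift mm [-2.3  0.5  1.5]
```

View pics/w4.png

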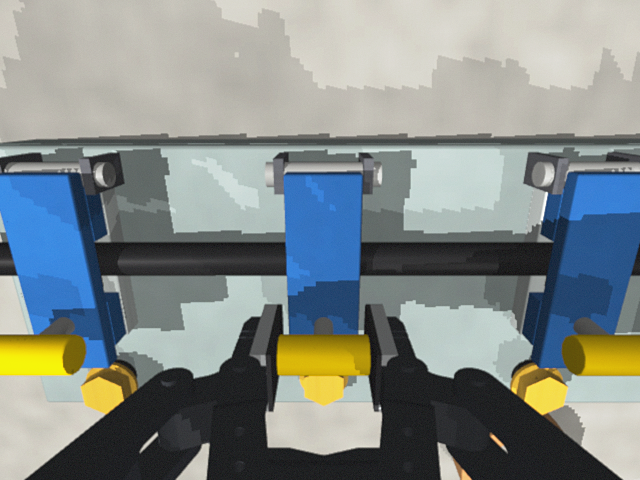

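The bar is pinched at both ends at (323,354), with a 33 mm opening. Next I'll lift it along the hinge arc.

```bash
python3 -m crank '[[[0,0,0],[3.2,0,-5.3],25],[[0,0,0],[3.6,0,-5.0],25],[[0,0,0],[4.1,0,-4.6],25],[[0,0,0],[4.5,0,-4.3],25],[[0,0,0],[0,0,0],25],[[0,0,0],[0,0,0],25],[[0,0,0],[0,0,0],25],[[0,0,0],[0,0,0],25]]' 
python3 - <<'E'
from h import *
im,d=bot.read_camera('side');cv2.imwrite('pics/s5.png',cv2.resize(im[120:320,180:440],(780,600)))
E
```

```text
time_s: 13.4
tcp_pos: [0.5481, 0.0665, 0.0916]
ee_rot: [1.0, -0.015, -0.001, -0.001]
force: [-2.2, 6.2, -2.5]
grip_width: 0.387
```

View pics/s5.png

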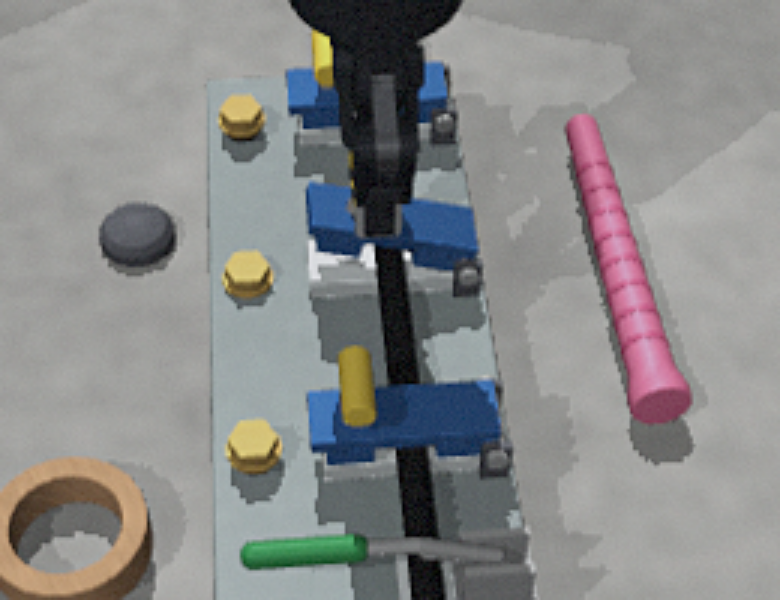

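The cap is rising, about 20° so far, and the neighbours are still shut. I'll continue to about 55°.

```bash
python3 -m crank '[[[0,0,0],[4.8,0,-3.9],25],[[0,0,0],[5.1,0,-3.4],25],[[0,0,0],[5.4,0,-3.0],25],[[0,0,0],[5.6,0,-2.5],25],[[0,0,0],[5.8,0,-2.0],25],[[0,0,0],[6.0,0,-1.5],25],[[0,0,0],[6.1,0,-0.9],25],[[0,0,0],[0,0,0],25]]' 
python3 -m crank '[[[0,0,0],[0,0,0],25],[[0,0,0],[0,0,0],25],[[0,0,0],[0,0,0],25],[[0,0,0],[0,0,0],25],[[0,0,0],[0,0,0],25],[[0,0,0],[0,0,0],25],[[0,0,0],[0,0,0],25],[[0,0,0],[0,0,0],25]]' 
python3 - <<'E'
from h import *
im,d=bot.read_camera('side');cv2.imwrite('pics/s6.png',cv2.resize(im[120:320,180:440],(780,600)))
im,d=bot.read_camera('wrist');cv2.imwrite('pics/w6.png',im);T=T_wc('wrist')
v,u=np.mgrid[:480,:640];f,cx,cy=K(bot.camera_params('wrist'))
X=(np.stack([(u-cx)/f*d,(v-cy)/f*d,d,np.ones_like(d)],-1)@T.T)[...,:3]
h=cv2.cvtColor(im,cv2.COLOR_BGR2HSV)
for nm,lo,hi in [('blue',100,125),('yel',12,35)]:
    m=(h[...,0]>lo)&(h[...,0]<hi)&(h[...,1]>120)&(X[...,1]>.045)&(X[...,1]<.085)&(X[...,2]>.065)&(d>0)
    Q=X[m]
    if len(Q): print(nm,len(Q),np.median(Q,0).round(4),np.percentile(Q,2,0).round(4),np.percentile(Q,98,0).round(4))
    if nm=='blue':
        c=np.polyfit(Q[:,0],Q[:,2],1);print('slope deg',np.degrees(np.arctan(c[0])))
        Y=Q[:,[0,2]]-Q[:,[0,2]].mean(0);print('pca',np.degrees(np.arctan2(*np.linalg.svd(Y,full_matrices=False)[2][0][::-1])))
E
```

```text
time_s: 14.25
tcp_pos: [0.5873, 0.0654, 0.1093]
ee_rot: [1.0, -0.015, -0.001, -0.001]
force: [-3.1, 5.2, 0.7]
grip_width: 0.39
time_s: 15.05
tcp_pos: [0.587, 0.0654, 0.1092]
ee_rot: [1.0, -0.015, -0.001, -0.001]
force: [-2.6, 5.0, -0.4]
grip_width: 0.39
blue 9611 [0.5786 0.0666 0.0973] [0.5501 0.0523 0.0676] [0.6034 0.0808 0.1306]
slope deg -49.77734111750587
pca 130.02039097936665
yel 3744 [0.5842 0.0662 0.1339] [0.5757 0.05   0.1269] [0.5881 0.0825 0.1361]
```

View pics/s6.png

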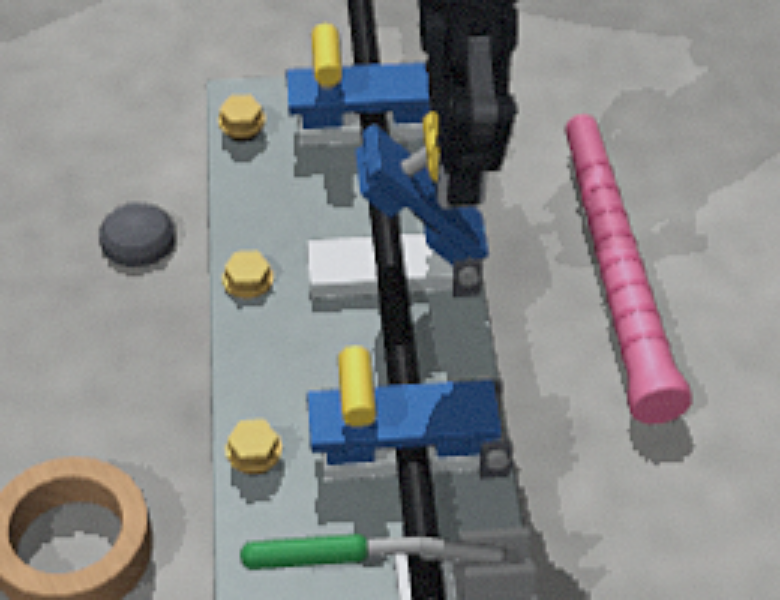

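View pics/w6.png

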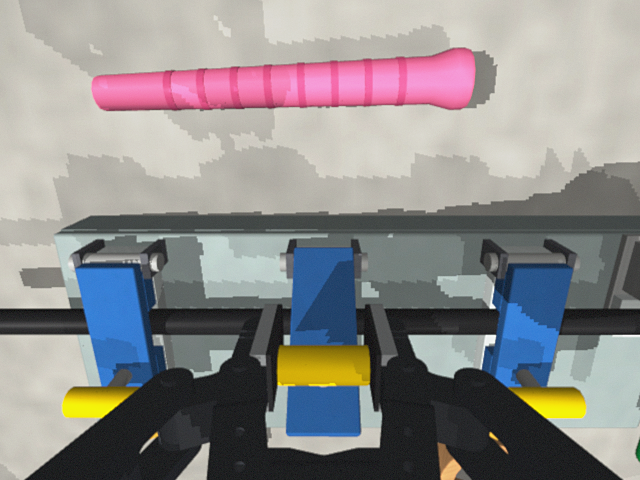

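The cap stands at about 50° (blue face fit, 49.8–50.0°), steady for 0.8 s and pinched. The other caps are shut and the bystanders haven't moved. Handing in.

```bash
python3 -c "
from h import *
s=bot.state();print(s['time_s'],s['grip_width'],s['force'])
bot.job_done()"
```

```text
15.15 0.3853630187995292 [-1.90000856  4.82491306 -0.50954161]
the job is handed in; nothing more can be done
```

I tapped all three bolts left to right, and the middle one was loose. I then lifted the middle clamp's cap and handed the job in at 15.15 s with the gripper still holding it open.

- **Bolts:** The left and right bolts held at about 14.5 N and still stand at 57.7 mm. The middle bolt gave way and dropped to its stop, with its top now at 51.5 mm.
- **Cap:** I lifted it to about 50° (0.87 rad) by a depth fit on its blue face. The bar was pinched at both ends with a 33 mm opening and 30 N grip, and the arm pose held still over the last 0.8 s.
- **Other items:** In the last pictures the other two caps are shut. The pink grip, butt cap and tape roll look unmoved by eye; I did not re-measure them.
- **Discrepancies:** I aimed for about 55°, so the cap came up roughly 5° short, though still above 45°. The bar sits about 5 mm off the TCP along x, towards the robot, but still within the pads. The wrist also reads a steady 5 N sideways force from the grip.

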